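# Slide the pipe support block round the bend to its flange

## Task

Slide the drilled support block along the bent cooling pipe, round the bend and on until its face sits flush against the flange at the free end, then let go and leave it hanging there. Ease it along gently: do not let it bind or force it against the pipe, and leave the other things on the bench where they are.

Things in the scene. Friction and masses are not known exactly. Their poses are not given: they have to be found in the camera images.
- stand: Fixed grey clamp stand (foot 120 x 90 mm, jaws on top 173 mm high) holding a bare steel pipe of 16 mm diameter, level throughout, centreline 150 mm above the bench. Origin on the bench under the pipe; x along the pipe's straight near leg towards the bend, z up. Jaws end at x = -2 mm, leg straight to x = 80 mm. Stand and pipe do not move.
- bend_start (a point): On the pipe's centreline where the near leg ends; x along the near leg, onward. Here the pipe bends right (to -y) by nominally 75 degrees on a 140 mm radius (arc 183 mm), then runs 60 mm straight to the flange. Bent by hand, no true arc: it has slight kinks of up to 10 degrees at its start, end, one and two thirds, so it may lie up to 14 mm off an arc drawn between the legs.
- pipe_end (a point): Centre of the flange's inner face on the pipe's centreline, at the free end of the far leg, 150 mm above the bench. x along the far leg outwards, away from the bend, z up; the 60 mm of pipe before this point are straight. The flange is a steel disc 44 mm in diameter, 10 mm thick, with a 26 mm boss 16 mm long beyond it.
- block: Aluminium block threaded on the near leg, hanging loose, foot down: 30 mm long (x, along the pipe towards the flange), 40 wide (y), 66 tall; foot 64 wide, 8 thick. 0.18 to 0.28 kg. Bore 20 mm along x, its centre 40 mm above the origin (centre of the foot's underside); it rests 2 mm below the pipe's centre. Solid above the bore: grip it across the width from above.
- block_face (a point): Centre of the bore's mouth on the block's leading face, 15 mm along x from the block's middle and 40 mm above its foot; axes as the block's. When fully home this face lies flat on the flange's inner face.
- filter: Bystander: white oil filter can, 76 mm diameter, 106 mm tall, standing; origin under its centre.
- tape: Bystander: roll of grey tape lying flat, 100 mm diameter, 48 mm high; origin under its centre.
- jug: Bystander: white plastic jug, 100 mm diameter, 200 mm tall, standing; origin under its centre.
- driver: Bystander: screwdriver lying on the bench; origin under its middle.
There are look-alikes about, which are no part of the job. Of the things that look like the block, the largest one is meant.

How it is judged:
On the way:
1. the block is round the bend, on the far leg and in line with it, its leading face within 50 mm of the flange (distance between block_face and pipe_end below 0.05 m and angle between the x axis of block and the x axis of pipe_end, either way round below 0.25 rad), for 0.05 s.
At the end, for the whole second after the job is handed in: The block hangs at rest on the far leg, released, its leading face within 4 mm of the flange's inner face, the bore's centre within 6 mm sideways and 8 mm in height of the pipe's centreline, in line with the pipe to 0.2 rad and upright to 0.25 rad (x of block_face in the frame of pipe_end between -0.004 and 0.004 m and y of block_face in the frame of pipe_end between -0.006 and 0.006 m and z of block_face in the frame of pipe_end between -0.008 and 0.006 m and angle between the x axis of block and the x axis of pipe_end, either way round below 0.2 rad and angle between block's own z axis and vertical below 0.25 rad and linear speed of block below 0.02 m/s and contact force between block and the fingers below 0.1 N); the robot touches nothing.
It fails at once if once on its way (more than 6 mm from where it hung), the block is pressed on the pipe, stand or flange with more than 25 N in all (binding or forcing) (contact force between block and stand above 25 N and distance of block from where it was at the start of the episode above 0.006 m).
It fails at once if the robot pushes on the stand, pipe or flange with more than 15 N (contact force between any of the fingers, the arm and stand above 15 N).
It fails at once if a bystander is moved more than 15 mm (distance of any of filter, tape, jug, driver from where it was at the start of the episode above 0.015 m).
It also fails if it takes over 72 s, if anything falls off the work surface, if the arm or the gripper's body presses on something with over 40 N, if the wrist force passes 120 N, or if a joint passes its speed limit or range.

## Robot

A 6-joint arm with a two-finger parallel gripper is mounted at the origin on the work surface. World frame = base frame: x ahead of the robot, y to its left, z up, the work surface at z = 0. Lengths are in m, angles in rad, forces in N, time in s.
With the tool pointing down it reaches from about 0.35 to 0.85 m from the base axis. Payload 8.1 kg.
Tool frame: the origin (TCP) lies at the very end of the fingers, on their centre line; the grasp point (between the pads) lies 19 mm behind it; z points along the fingers, y is the line along which they close (so a half turn about z gives the same grasp; the last joint's range is limited). The gripper opens to 85 mm and grips with 20 to 120 N. Pads are 22 mm wide; open, the fingers measure 114 mm over their backs; the gripper's body (76 mm by 85 mm) begins 54 mm behind the grasp point. The pads swing forward as they close: fully open they stand 13 mm farther back than shut.
Start: joints at [-1.433, 0.13, 1.488, -0, 1.523, -0.085], TCP at [0.133, -0.585, 0.195] pointing down, gripper open.
Joint ranges: [-2.96, 2.96], [-0.89, 2.26], [0.02, 2.5], [-1.34, 4.48], [0, 2.73], [-2.66, 2.66]. Speed limits (rad/s): [2.39, 2.39, 2.79, 3.14, 3.14, 3.14].

## Interface

Orientations are given as a unit quaternion [w, x, y, z].
In Python, from bench import manip gives the robot as it stands. The module is installed in compiled form; this text tells all that it offers.
- The arm moves only by the shell command python3 -m crank 'ROWS' [FORCE]. ROWS is JSON, one flat list of numbers, 7 for each row, row after row: the turn, a rotation vector about the tool's x, y, z in rad, then the shift along the tool's x, y, z in cm, then the gripper command: -1 is shut, 1 is fully open, values between are in proportion. In form: [ax, ay, az, dx, dy, dz, gripper, ax, ay, az, dx, dy, dz, gripper, ...]. A call has 1 to 12 rows; each row shifts and turns the commanded pose from where the row before left it, along the tool's axes as they then stand; what a row does not reach is not made up. A row lasts 1/8 s, in which the tool goes at most 62.5 mm and 10.7 degrees, less where a joint would pass 70% of its speed; a pose out of reach is approached as far as the arm can. A call is refused whole if a number of a shift passes 6.25 or a number of a turn 0.188, either way. A call with a gripper value outside its range is refused whole. The fingers move at their own pace and stop on an object; FORCE is the grip in N (left out, the last holds). Time passes only in rows, so rows that do not move let the fingers close. It gives the time, the measured TCP pose, the force, the opening and the grip force at its end, in the units of the state.
- manip.get_state(): the state, without advancing time (a new reading comes with each control period).
- manip.capture(name): name is "side" or "top" or "wrist"; returns a dict with "img" (420x560x3 uint8, red, green, blue), "fx", "fy", "cx", "cy" (pixels), "world_from_camera" (4x4, takes a point from camera to world coordinates). Camera axes: x right, y down, z forward; pixel columns grow to the right and rows downward; lengths in m; the calibration is good to about 2 mm. The wrist camera is an equidistant fisheye: a pixel r from the principal point sees the ray r / f radians off the axis. A picture is of the moment at which its call begins. There is no depth.
- manip.sign_off(): hands the job in; it is judged then, once.
The state is a dict: "clock": time; "qpos": joint angles; "dq": joint speeds; "tau": joint torques, N m; "position": TCP position; "orientation": TCP orientation; "contact_force": force on the tool from outside, world axes, zero at the start; "wrist_torque": the same for the moment, N m; "opening": finger opening in m; "gripper_force": force on a finger pad.
Only numpy, scipy, OpenCV 4.12 (cv2) and the standard library are available. Lean on these libraries where they do the work, as an engineer would, in place of code of your own. Each camera call takes 0.05 s, during which the arm holds its last target. There are 200 camera calls.

## Working session

There is one attempt and no reset: what is moved stays moved. The work goes in short steps, Python scripts to look and compute and a shell command to move; the robot and the scene stay as the last step left them, time stands still between calls to the robot, and variables do not carry over. Pictures are saved under pics/ and viewed, at most 10 in all, crops included, and the job is handed in when it is done.

```bash
mkdir -p pics
python3 - <<'E'
from bench import manip
import cv2,pickle
print(manip.get_state())
d={}
for n in("top","side","wrist"):
    c=manip.capture(n);d[n]=c;cv2.imwrite(f"pics/{n}0.png",c["img"][:,:,::-1]);print(n,c["fx"],c["fy"],c["cx"],c["cy"],c["world_from_camera"].round(3).tolist())
pickle.dump(d,open("c0.pkl","wb"))
E
```

```text
{'clock': 0.0, 'qpos': array([-1.43337991e+00,  1.31174094e-01,  1.48928254e+00, -2.22420817e-05,
        1.52301931e+00, -8.54166374e-02]), 'dq': array([-3.97250928e-05, -3.42551468e-04, -3.79434195e-04,  8.84083200e-04,
       -1.42871448e-03,  2.34554997e-03]), 'tau': array([-1.82962889e-03, -5.69400001e+01, -5.00547159e+01, -5.72093431e-04,
        1.43607278e-02,  1.17686452e-05]), 'position': array([ 0.13251311, -0.58454011,  0.193835  ]), 'orientation': array([-9.41035438e-04,  9.93799096e-01,  1.11186647e-01, -3.55839355e-05]), 'contact_force': array([-0.00340337,  0.46325489,  0.14177643]), 'wrist_torque': array([-0.05041628, -0.04316504,  0.04586566]), 'gripper_force': 0.0, 'opening': 0.08532436365076704}
top 535.9571805866595 535.9571805866595 270.61537565248335 200.15628868673159 [[-0.024, -0.981, 0.195, 0.208], [-1.0, 0.026, 0.009, -0.012], [-0.014, -0.195, -0.981, 1.543], [0.0, 0.0, 0.0, 1.0]]
side 457.76382505078425 457.76382505078425 277.9277160561708 213.60160751314726 [[0.997, -0.045, 0.054, 0.415], [-0.07, -0.771, 0.633, -0.656], [0.013, -0.635, -0.772, 0.9], [0.0, 0.0, 0.0, 1.0]]
wrist 325.19226210127806 325.19226210127806 280.51503385144906 213.13379821642127 [[0.221, -0.93, -0.293, 0.207], [-0.975, -0.212, -0.065, -0.568], [-0.002, 0.3, -0.954, 0.373], [0.0, 0.0, 0.0, 1.0]]
```

View pics/top0.png

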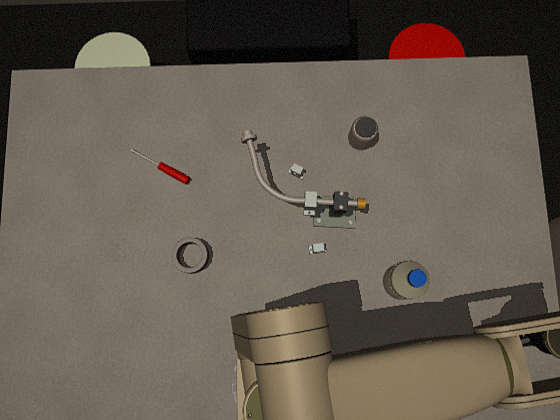

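View pics/side0.png

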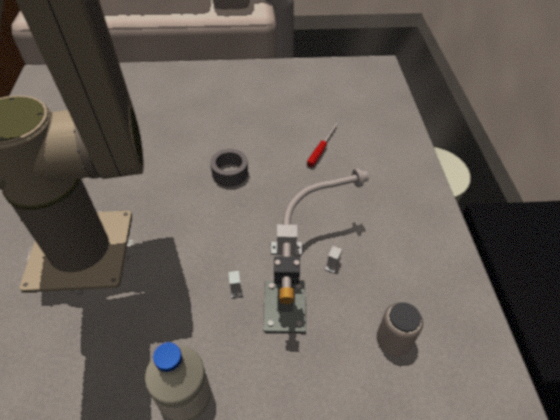

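The top view shows the block at about (311,203), the jaws at (341,201), the bend running from (300,200) to (250,145) and the flange at (249,133). The bystanders are well away from it. The side view shows the block at (287,235) and the flange at (361,177). Next I'll measure the pipe with rays and enlarge the region.

```bash
cat > h.py <<'E'
import numpy as np,cv2,pickle
def ray(c,u,v,fish=False):
    x=(u-c["cx"])/c["fx"];y=(v-c["cy"])/c["fy"]
    if fish:
        r=np.hypot(x,y);s=np.sin(r)/max(r,1e-9);d=np.array([x*s,y*s,np.cos(r)])
    else: d=np.array([x,y,1.])
    T=c["world_from_camera"];return T[:3,3],T[:3,:3]@d
def onz(c,u,v,z,fish=False):
    o,d=ray(c,u,v,fish);return o+d*(z-o[2])/d[2]
def proj(c,p,fish=False):
    T=c["world_from_camera"];q=T[:3,:3].T@(np.asarray(p)-T[:3,3])
    if fish:
        h=np.hypot(q[0],q[1]);r=np.arctan2(h,q[2]);q=np.array([q[0]/h*r,q[1]/h*r,1])
    return c["cx"]+c["fx"]*q[0]/q[2],c["cy"]+c["fy"]*q[1]/q[2]
E
python3 - <<'E'
from h import *
d=pickle.load(open("c0.pkl","rb"));c=d["top"]
for n,u,v,z in(("block",311,203,.178),("jaw",341,201,.173),("bend",298,200,.15),("fl",249,137,.15),("fl",249,133,.15),("far",252,150,.15),("jug",418,278,.2),("filter",364,126,.106),("tape",193,250,.048)):
    print(n,onz(c,u,v,z).round(3))
a=cv2.resize(c["img"][110:230,220:380],None,fx=5,fy=5,interpolation=2)[:,:,::-1]
cv2.imwrite("pics/topcrop.png",a)
E
```

```text
block [ 0.469 -0.104  0.178]
jaw [ 0.473 -0.183  0.173]
bend [ 0.484 -0.072  0.15 ]
fl [0.662 0.055 0.15 ]
fl [0.673 0.055 0.15 ]
far [0.625 0.047 0.15 ]
jug [ 0.269 -0.36   0.2  ]
filter [ 0.699 -0.266  0.106]
tape [0.369 0.222 0.048]
```

View pics/topcrop.png

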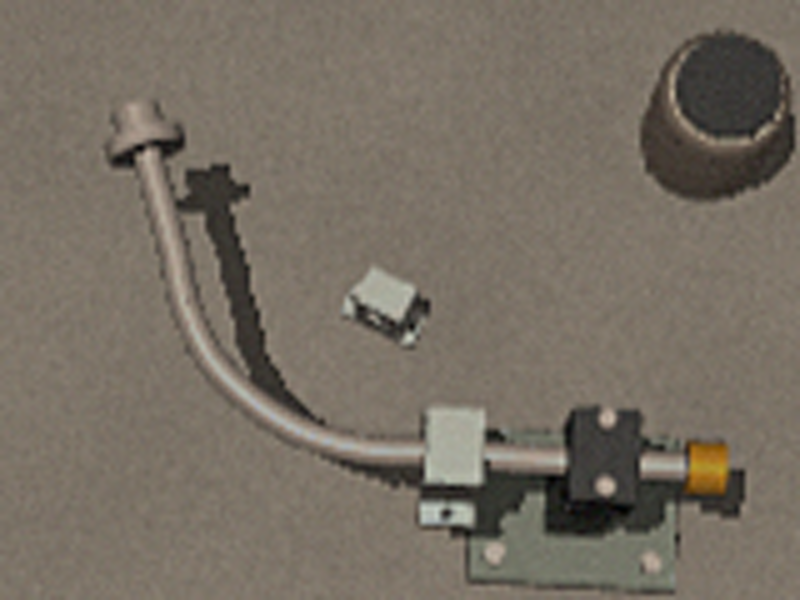

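The enlarged crop shows the block at crop columns 425–486 and the jaws' end at column 568. The pipe runs smoothly up to the flange at (145,150). Next I'll raise the arm and go above the bend for closer wrist views.

```bash
python3 -m crank '[0,0,0,0,0,-4.5,1,0,0,0,0,0,-4.5,1,0,0,0,0,0,-4.5,1]' && python3 -m crank '[0,0,0,4.36,-3.34,0,1,0,0,0,4.36,-3.34,0,1,0,0,0,4.36,-3.34,0,1,0,0,0,4.36,-3.34,0,1,0,0,0,4.36,-3.34,0,1,0,0,0,4.36,-3.34,0,1,0,0,0,4.36,-3.34,0,1,0,0,0,4.36,-3.34,0,1,0,0,0,4.36,-3.34,0,1,0,0,0,4.36,-3.34,0,1,0,0,0,4.36,-3.34,0,1]' && python3 -m crank '[0,0,-0.169,0,0,0,1,0,0,-0.169,0,0,0,1,0,0,-0.169,0,0,0,1,0,0,-0.169,0,0,0,1,0,0,-0.169,0,0,0,1,0,0,-0.169,0,0,0,1,0,0,-0.169,0,0,0,1,0,0,-0.169,0,0,0,1,0,0,0,0,0,0,1,0,0,0,0,0,0,1]'
python3 - <<'E'
from h import *
from bench import manip
c=manip.capture("wrist");pickle.dump(c,open("w1.pkl","wb"));cv2.imwrite("pics/w1.png",c["img"][:,:,::-1])
print(c["world_from_camera"].round(3).tolist(),manip.get_state()["qpos"].round(2))
E
```

```text
clock: 0.52
position: [0.1325, -0.5848, 0.3308]
orientation: [-0.0, 0.994, 0.111, -0.0]
contact_force: [0.2, -0.7, -0.1]
opening: 0.0857
gripper_force: 0.0
clock: 1.9
position: [0.52, -0.1193, 0.3297]
orientation: [0.0, 0.994, 0.111, -0.0]
contact_force: [0.9, -0.8, -0.8]
opening: 0.0854
gripper_force: 0.0
clock: 3.15
position: [0.5191, -0.1209, 0.3297]
orientation: [-0.0, 0.707, 0.707, -0.0]
contact_force: [-0.4, -0.0, -0.6]
opening: 0.0855
gripper_force: 0.0
[[1.0, 0.001, -0.0, 0.519], [0.001, -0.954, -0.3, -0.044], [-0.001, 0.3, -0.954, 0.508], [0.0, 0.0, 0.0, 1.0]] [-0.32 -0.07  1.45  0.    1.76 -0.33]
```

View pics/w1.png

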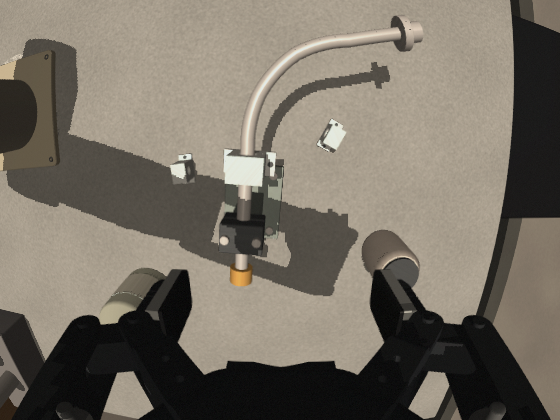

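The wrist view shows the block's top at about (245,167) with the foot behind it. The pipe runs from (246,150) through (268,80) and (330,43) to the flange at (400,33). I'll trace it with perpendicular profiles.

Run:
```python
from h import *
c=pickle.load(open("w1.pkl","rb"));im=cv2.GaussianBlur(c["img"],(3,3),0)
px=[(244,205),(246,150),(252,115),(268,80),(295,55),(330,43),(365,38),(392,35)]
for p in px: print(onz(c,*p,.15,True).round(4))
def prof(u0,v0,u1,v1):
    t=np.linspace(0,1,24); return [[tuple(im[int(round(v0+(v1-v0)*k)),int(round(u0+(u1-u0)*k))])] for k in t]
for l in((235,130,265,130),(255,60,280,90),(330,30,330,56),(370,24,370,52)):
    print([tuple(map(int,x[0])) for x in prof(*l)])
```

```text
[ 0.4767 -0.1468  0.15  ]
[ 0.4805 -0.0834  0.15  ]
[ 0.4876 -0.0446  0.15  ]
[ 0.5052 -0.0061  0.15  ]
[0.5342 0.0221 0.15  ]
[0.5724 0.0372 0.15  ]
[0.6118 0.0461 0.15  ]
[0.6438 0.0532 0.15  ]
[(167, 157, 141), (166, 156, 140), (171, 161, 144), (174, 163, 146), (167, 156, 141), (164, 152, 137), (182, 168, 153), (196, 181, 165), (210, 195, 177), (227, 224, 208), (224, 221, 205), (213, 202, 184), (184, 169, 153), (170, 157, 142), (151, 140, 127), (127, 118, 107), (147, 138, 124), (167, 157, 141), (172, 162, 145), (169, 159, 142), (168, 158, 142), (168, 158, 142), (157, 147, 132), (124, 117, 105)]
[(166, 156, 140), (162, 153, 137), (168, 158, 141), (170, 159, 143), (170, 160, 144), (170, 159, 143), (169, 159, 143), (169, 159, 142), (165, 155, 139), (157, 146, 132), (176, 163, 148), (197, 183, 166), (224, 220, 206), (227, 230, 223), (216, 208, 195), (183, 170, 154), (163, 151, 137), (132, 123, 111), (135, 126, 113), (168, 158, 142), (169, 158, 142), (166, 155, 139), (171, 161, 144), (175, 164, 148)]
[(170, 160, 143), (171, 161, 144), (168, 158, 142), (169, 158, 142), (168, 156, 141), (180, 166, 151), (196, 181, 165), (211, 197, 179), (222, 215, 197), (226, 225, 210), (221, 217, 202), (208, 196, 179), (178, 164, 149), (164, 151, 137), (145, 134, 122), (119, 110, 100), (107, 100, 90), (132, 124, 111), (165, 155, 139), (176, 165, 148), (173, 162, 145), (173, 162, 146), (171, 161, 145), (170, 159, 143)]
[(169, 158, 142), (168, 158, 142), (169, 158, 142), (167, 157, 141), (163, 152, 137), (164, 151, 137), (177, 163, 148), (207, 192, 174), (219, 206, 187), (224, 214, 195), (218, 207, 188), (203, 189, 172), (176, 163, 148), (161, 149, 135), (141, 130, 118), (116, 107, 98), (110, 102, 93), (158, 149, 133), (163, 154, 138), (167, 157, 141), (171, 160, 144), (171, 161, 144), (169, 159, 143), (168, 158, 141)]
```

```bash
cat > tr.py <<'E'
from h import *
from scipy.interpolate import splprep,splev
from scipy.ndimage import map_coordinates
def trace(c,guess,step=.008,z=.15,hw=.016):
    """guess: world xy points along pipe; returns centre points, tangents and widths (m)"""
    im=cv2.GaussianBlur(c["img"],(3,3),0).astype(float)
    g=np.array(guess)
    for it in range(2):
        tck,_=splprep(g.T,s=len(g)*1e-6 if it else 0,k=3);L=np.hypot(*np.diff(np.array(splev(np.linspace(0,1,200),tck)),axis=1)).sum()
        u=np.linspace(0,1,int(L/step)+1);P=np.array(splev(u,tck)).T;D=np.array(splev(u,tck,der=1)).T;D/=np.linalg.norm(D,axis=1)[:,None]
        out=[];s=np.arange(-hw,hw,.0004)
        for p,t in zip(P,D):
            n=np.array([t[1],-t[0]])   # right of heading
            q=np.array([proj(c,[*(p+n*k),z],True) for k in s])
            v=np.array([map_coordinates(im[:,:,k],[q[:,1],q[:,0]],order=1) for k in range(3)])
            b=np.median(v[:,[*range(6),*range(-6,0)]],axis=1)
            m=np.abs(v[0]-b[0])>9
            m|=(v[0]-v[1])/(b[0]-b[1])>1.3
            # component around centre
            k=np.argmax(np.where(np.abs(s)<.008,v[0],0));a=e=k
            while a>0 and m[a-1:a+1].any():a-=1
            while e<len(s)-1 and m[e:e+2].any():e+=1
            w=s[e]-s[a];out.append([*(p+n*(s[a]+s[e])/2),t[0],t[1],w])
        out=np.array(out);ok=np.abs(out[:,4]-.0165)<.0025
        g=out[ok][:,:2]
    return out,ok
E
python3 - <<'E'
from tr import *
c=pickle.load(open("w1.pkl","rb"))
px=[(246,146),(252,115),(268,80),(295,55),(330,43),(365,38),(390,35)]
o,ok=trace(c,[onz(c,*p,.15,True)[:2] for p in px])
for r,k in zip(o,ok):print((r[:2]*1e3).round(1),np.degrees(np.arctan2(r[3],r[2])).round(1),(r[4]*1e3).round(1),k)
np.save("path1.npy",o[ok])
# block top corners & flange/jaw pixel crop
cv2.imwrite("pics/w1c.png",np.hstack([cv2.resize(c["img"][130:260,195:295],None,fx=4,fy=4,interpolation=2),cv2.resize(c["img"][5:70,370:435],None,fx=6,fy=8,interpolation=2)])[:,:,::-1])
E
```

```text
Traceback (most recent call last):
  File "tr.py", line 9, in trace
    tck,_=splprep(g.T,s=len(g)*1e-6 if it else 0,k=3);L=np.hypot(*np.diff(np.array(splev(np.linspace(0,1,200),tck)),axis=1)).sum()
          ~~~~~~~^^^^^^^^^^^^^^^^^^^^^^^^^^^^^^^^^^^^
TypeError: m > k must hold
```

```bash
sed -i 's/for it in range(2)/for it in range(IT)/; s/hw=.016)/hw=.016,IT=2)/' tr.py
python3 - <<'E'
from tr import *
c=pickle.load(open("w1.pkl","rb"))
px=[(246,146),(252,115),(268,80),(295,55),(330,43),(365,38),(390,35)]
o,ok=trace(c,[onz(c,*p,.15,True)[:2] for p in px],IT=1,hw=.015)
for r,k in zip(o,ok):print((r[:2]*1e3).round(1),np.degrees(np.arctan2(r[3],r[2])).round(1),(r[4]*1e3).round(1),k)
cv2.imwrite("pics/w1c.png",np.hstack([cv2.resize(c["img"][130:260,195:295],None,fx=4,fy=4,interpolation=2),cv2.resize(c["img"][5:70,370:435],None,fx=6,fy=8,interpolation=2)])[:,:,::-1])
E
```

```text
[483.4 -79.3] 82.1 17.2 True
[481.  -70.7] 80.6 10.0 False
[481.9 -62.5] 78.9 10.4 False
[483.2 -54.3] 76.9 10.4 False
[484.9 -46.2] 74.5 9.6 False
[487.1 -38.1] 71.8 10.0 False
[490.  -30.2] 68.8 10.8 False
[493.4 -22.6] 65.4 9.6 False
[497.1 -15.1] 61.6 9.6 False
[504.2  -9.7] 57.5 15.6 True
[506.6  -1.3] 53.1 10.0 False
[514.    3.4] 48.5 16.4 True
[517.8  11.3] 43.8 10.8 False
[523.7  17.3] 38.9 10.4 False
[530.2  22.6] 33.8 10.4 False
[537.3  27.3] 28.6 10.4 False
[546.   28.5] 24.1 16.8 True
[552.6  34.4] 20.4 10.0 False
[560.4  37.3] 17.5 9.6 False
[568.5  39.7] 15.4 9.6 False
[576.6  41.6] 14.0 9.2 False
[584.6  43.5] 12.9 10.8 False
[592.9  44.2] 12.2 9.2 False
[600.9  46.1] 11.8 8.8 False
[608.9  48.1] 11.7 9.6 False
[616.7  50.4] 12.0 10.0 False
[624.8  51.7] 12.7 9.2 False
[632.7  53.8] 13.7 10.4 False
[640.5  56.2] 15.0 10.4 False
```

View pics/w1c.png

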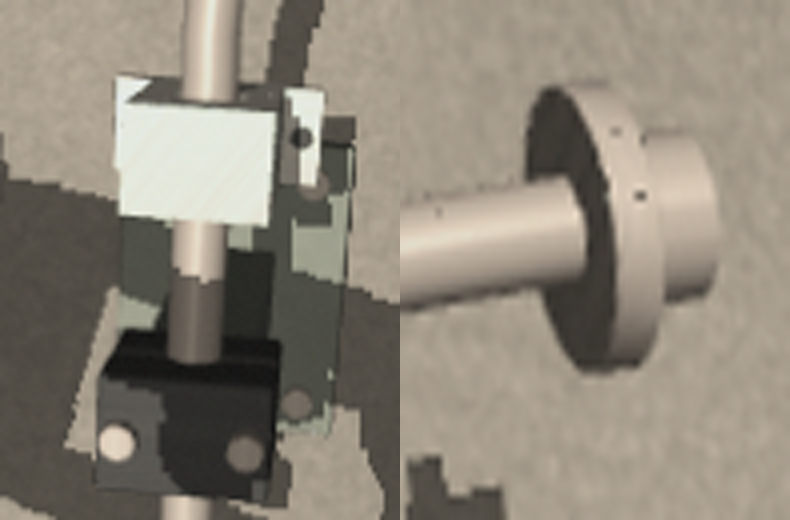

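The crop shows the block's top corners at crop (120,103), (276,113), (268,226) and (120,213) in the 4x left half, so its heading is about 86.5°. The flange's inner face is a clear ellipse. I'll bridge the mid-tone gap in the profile.

```bash
sed -i 's/m\[a-1:a+1\]/m[max(a-6,0):a]/; s/m\[e:e+2\]/m[e+1:e+7]/' tr.py
python3 - <<'E'
from tr import *
c=pickle.load(open("w1.pkl","rb"))
px=[(246,146),(252,115),(268,80),(295,55),(330,43),(365,38),(390,35)]
o,ok=trace(c,[onz(c,*p,.15,True)[:2] for p in px],IT=2,hw=.0125,step=.006)
for r,k in zip(o,ok):print((r[:2]*1e3).round(1),np.degrees(np.arctan2(r[3],r[2])).round(1),(r[4]*1e3).round(1),k)
np.save("path1.npy",o[ok])
k=lambda u,v:(195+u/4-.5+.125,130+v/4-.5+.125)
q=np.array([onz(c,*k(*p),.1745,True) for p in((120,103),(276,113),(268,226),(120,213))]);print((q*1e3).round(1),(q.mean(0)*1e3).round(1))
for p in((527,135),(612,370)): print(onz(c,370+p[0]/6-400/6,5+p[1]/8,.15,True).round(4))
# near-leg centre by pixel in crop: edges behind block
for l,r,v in((172,225,250),(168,221,330),(183,240,85)):
    print(v,((onz(c,*k(l,v),.15,True)+onz(c,*k(r,v),.15,True))/2).round(4), np.linalg.norm(onz(c,*k(l,v),.15,True)-onz(c,*k(r,v),.15,True)).round(4))
E
```

```text
[485.1 -80.4] 93.6 20.0 False
[482.5 -73.9] 90.4 17.6 True
[482.8 -67.4] 87.1 17.2 True
[483.9 -61. ] 83.8 17.6 True
[484.8 -54.7] 80.5 17.6 True
[485.8 -48.6] 77.2 18.0 True
[487.5 -42.6] 74.0 17.6 True
[489.4 -36.8] 70.7 17.6 True
[492.3 -31.5] 67.5 15.2 True
[493.3 -25.3] 64.3 18.4 True
[497.4 -20.7] 61.2 15.2 True
[500.1 -15.4] 58.1 16.0 True
[503.5 -10.6] 55.0 14.8 True
[506.9  -5.7] 51.9 15.2 True
[ 5.099e+02 -5.000e-01] 48.9 17.2 True
[514.2   3.6] 45.9 15.6 True
[518.3   7.9] 42.9 15.2 True
[522.6  12. ] 40.0 14.8 True
[526.6  16.7] 37.0 17.2 True
[531.6  20. ] 34.1 16.0 True
[536.3  23.8] 31.3 15.6 True
[541.8  26.2] 28.6 16.0 True
[547.4  28.7] 26.2 15.2 True
[552.9  31.2] 23.9 16.0 True
[558.6  33.2] 21.8 16.0 True
[564.4  35.2] 19.8 15.6 True
[570.3  36.8] 18.1 15.6 True
[576.3  38. ] 16.4 16.0 True
[582.3  39.3] 15.0 16.0 True
[588.3  40.4] 13.6 16.8 True
[594.   42.6] 12.5 18.4 True
[600.1  43.4] 11.4 17.6 True
[606.3  43.8] 10.5 16.0 True
[612.2  45.3] 9.7 16.0 True
[617.9  47.4] 9.0 17.6 True
[623.7  49.3] 8.4 18.0 True
[629.7  49.8] 8.0 15.6 True
[635.4  51.2] 7.7 16.0 True
[641.1  52.7] 7.5 16.0 True
[[ 460.6  -85.9  174.5]
 [ 501.3  -89.1  174.5]
 [ 498.9 -119.1  174.5]
 [ 459.5 -115.3  174.5]] [ 480.1 -102.3  174.5]
[0.6432 0.0693 0.15  ]
[0.6598 0.0355 0.15  ]
250 [ 0.4774 -0.1315  0.15  ] 0.0152
330 [ 0.4755 -0.1554  0.15  ] 0.0155
85 [ 0.4822 -0.0844  0.15  ] 0.0159
```

```bash
python3 -m crank '[0,0,0,1.75,-3.9,0,1,0,0,0.063,0,0,0,1,0,0,0,0,0,6,1,0,0,0,0,0,6,1,0,0,0,0,0,0,1,0,0,0,0,0,0,1]'
python3 - <<'E'
from h import *
from bench import manip
c=manip.capture("wrist");pickle.dump(c,open("w2.pkl","wb"));cv2.imwrite("pics/w2.png",c["img"][:,:,::-1])
E
```

```text
clock: 3.95
position: [0.4813, -0.1039, 0.2127]
orientation: [0.001, 0.728, 0.686, 0.001]
contact_force: [0.2, 0.5, 1.6]
opening: 0.0855
gripper_force: 0.0
```

View pics/w2.png

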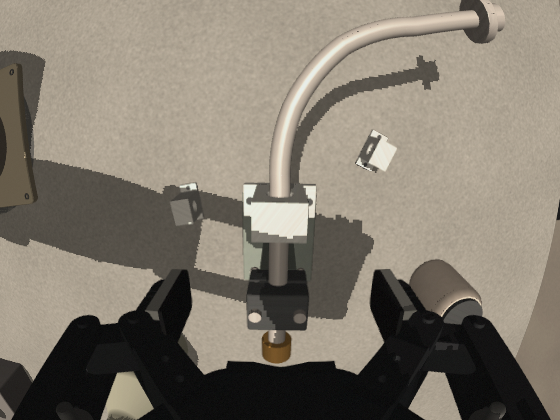

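The picture shows the block centred under the tool, its top at (252–308, 193–243). The pipe is visible up to the flange at (480,20). I'll retrace it from this closer view and descend.

```bash
python3 - <<'E'
from tr import *
c=pickle.load(open("w2.pkl","rb"))
px=[(279,176),(282,135),(300,88),(330,55),(365,34),(410,27),(462,19)]
o,ok=trace(c,[onz(c,*p,.15,True)[:2] for p in px],IT=2,hw=.0125,step=.006)
for r,k in list(zip(o,ok))[::2]:print((r[:2]*1e3).round(1),(r[4]*1e3).round(1),k)
np.save("path2.npy",o[ok])
p1=np.load("path1.npy")
from scipy.spatial import cKDTree
d,i=cKDTree(p1[:,:2]).query(o[ok][:,:2]);t=p1[i]
print("offset vs view1 (mm, right+):",[round(1e3*float(np.dot(a[:2]-b[:2],[b[3],-b[2]])),1) for a,b in zip(o[ok],t)])
E
python3 -m crank '[0,0,0,0,0,3.5,1,0,0,0,0.05,0.1,3.5,1,0,0,0,0,0,0,1,0,0,0,0,0,0,1]'
```

```text
[495.6 -22.7] 24.8 False
[502.  -10.8] 17.2 True
[509.5  -0.7] 16.8 True
[517.3   8.3] 17.2 True
[525.9  16.4] 17.6 True
[535.1  23.9] 16.8 True
[545.7  29.3] 17.6 True
[556.9  33.6] 16.4 True
[568.6  36.8] 16.0 True
[580.5  39.4] 15.6 True
[592.5  41.9] 17.6 True
[604.5  43.7] 15.6 True
[616.2  46.9] 15.2 True
[627.7  49.7] 15.6 True
offset vs view1 (mm, right+): [-1.1, -1.1, -1.2, -0.2, -1.0, -1.0, -0.2, -0.9, -0.7, -1.1, -1.3, -1.0, -1.0, -1.2, -0.5, -1.5, -0.5, 0.0, 0.4, -0.6, -0.2, -0.6, 0.3, 1.2, -0.2, -0.4]
clock: 4.5
position: [0.4831, -0.1038, 0.1433]
orientation: [0.002, 0.728, 0.686, 0.001]
contact_force: [0.4, -0.1, 0.3]
opening: 0.0856
gripper_force: 0.0
```

```bash
python3 -m crank '[0,0,0,0,-0.2,0.3,1,0,0,0,0,0,0,1]' 25; python3 -m crank '[0,0,0,0,0,0,0.3,0,0,0,0,0,0,0.1,0,0,0,0,0,0,0,0,0,0,0,0,0,-0.05]';python3 -m crank '[0,0,0,0,0,0,-0.15,0,0,0,0,0,0,-0.3,0,0,0,0,0,0,-0.4,0,0,0,0,0,0,-0.4]'
```

```text
clock: 4.75
position: [0.4797, -0.1032, 0.138]
orientation: [0.001, 0.728, 0.686, 0.0]
contact_force: [0.2, 0.4, -0.4]
opening: 0.0852
gripper_force: 0.0
clock: 5.25
position: [0.4791, -0.103, 0.1368]
orientation: [-0.0, 0.728, 0.686, -0.0]
contact_force: [0.5, 0.0, 0.7]
opening: 0.0407
gripper_force: 0.0
clock: 5.75
position: [0.4796, -0.1031, 0.1374]
orientation: [0.0, 0.728, 0.686, 0.0]
contact_force: [0.8, 1.0, 4.8]
opening: 0.0254
gripper_force: 2.2
```

Run:
```python
from h import *
from bench import manip
c=manip.capture("wrist");pickle.dump(c,open("w3.pkl","wb"));s=manip.capture("side");
a=c["img"][150:420,100:460];b=cv2.resize(s["img"][190:290,230:330],(400,400),interpolation=2)
o=np.zeros((400,780,3),np.uint8);o[:270,:360]=a;o[:,370:770]=b
cv2.imwrite("pics/w3.png",o[:,:,::-1]);print(manip.get_state())
```

```text
{'clock': 5.85, 'qpos': array([-3.16404992e-01, -1.36314435e-01,  1.86001868e+00,  1.93483185e-06,
        1.41675105e+00, -2.57402601e-01]), 'dq': array([-0.00053956,  0.00133908, -0.00127852,  0.00019751,  0.00020398,
       -0.00071828]), 'tau': array([-5.69521927e-02, -3.92626584e+01, -4.58936012e+01, -7.40936561e-02,
        2.69494923e-01, -8.49441290e-05]), 'position': array([ 0.47957295, -0.10313914,  0.13740517]), 'orientation': array([4.99015206e-04, 7.27656552e-01, 6.85941411e-01, 2.72726996e-04]), 'contact_force': array([ 0.82297315, -0.55613063,  5.7257639 ]), 'wrist_torque': array([-0.07141537, -0.21885159,  0.04077747]), 'gripper_force': 2.5225375592708588, 'opening': 0.025831614481168892}
```

View pics/w3.png

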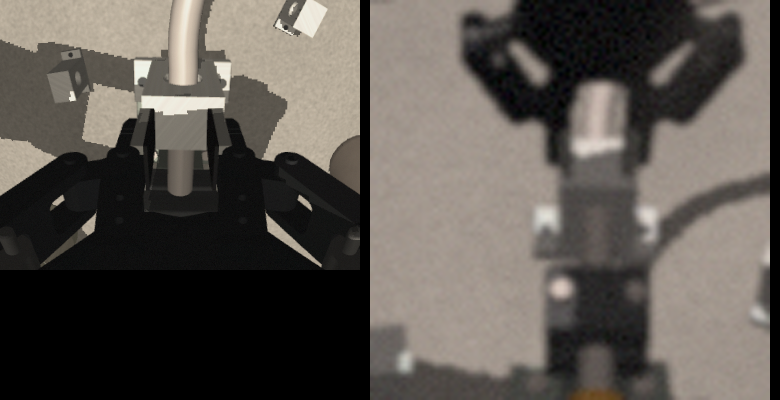

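Run:
```python
from h import *
c=pickle.load(open("w3.pkl","rb"))
p=np.array([.48,-.1025,0]);a=np.radians(86.4);t=np.array([np.cos(a),np.sin(a),0]);n=np.array([t[1],-t[0],0])
for z in(.1745,.137,.2):
  for f in(15,-15):
    print(z,f,[tuple(np.round(np.array(proj(c,p+t*f/1e3+n*k/1e3+[0,0,z],True))-[100,150]).astype(int)) for k in(-20,-13,13,20)])
cv2.imwrite("pics/w3c.png",cv2.resize(c["img"][200:380,200:360],None,fx=4,fy=3.3,interpolation=2)[:,:,::-1])
```

```text
0.1745 15 [(np.int64(140), np.int64(97)), (np.int64(155), np.int64(97)), (np.int64(209), np.int64(97)), (np.int64(224), np.int64(97))]
0.1745 -15 [(np.int64(143), np.int64(150)), (np.int64(156), np.int64(150)), (np.int64(207), np.int64(150)), (np.int64(221), np.int64(150))]
0.137 15 [(np.int64(148), np.int64(71)), (np.int64(159), np.int64(71)), (np.int64(204), np.int64(71)), (np.int64(216), np.int64(72))]
0.137 -15 [(np.int64(149), np.int64(117)), (np.int64(160), np.int64(117)), (np.int64(203), np.int64(117)), (np.int64(214), np.int64(117))]
0.2 15 [(np.int64(133), np.int64(122)), (np.int64(150), np.int64(122)), (np.int64(215), np.int64(122)), (np.int64(232), np.int64(122))]
0.2 -15 [(np.int64(137), np.int64(180)), (np.int64(153), np.int64(181)), (np.int64(211), np.int64(181)), (np.int64(227), np.int64(180))]
```

View pics/w3c.png

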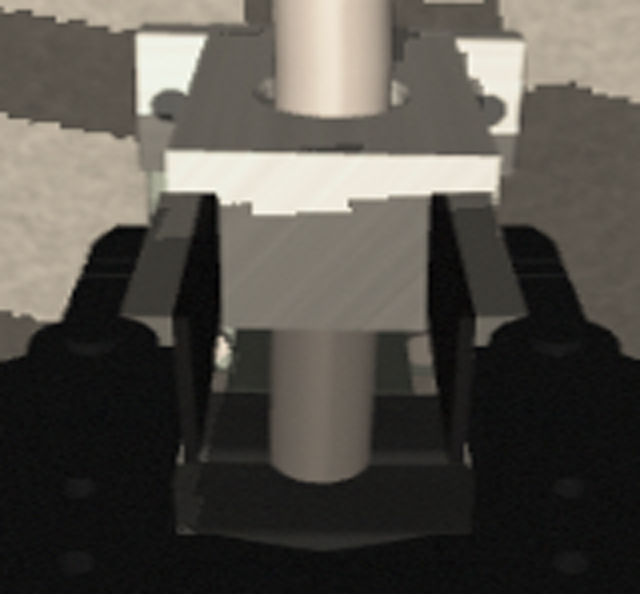

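The enlarged crop shows the fingers at (215,195) and (432,195), overlapping the block's top at ±13 mm rather than flanking it. I'll check the tip height in the side view.

```bash
python3 - <<'E'
from h import *
s=pickle.load(open("c0.pkl","rb"))["side"]
p=np.array([.48,-.1025,0]);a=np.radians(86.4);t=np.array([np.cos(a),np.sin(a),0]);n=np.array([t[1],-t[0],0])
for nm,f,ks,z in(("blocktop trailing",-15,(-20,20),.1745),("blocktop lead",15,(-20,20),.1745),("tips rear",-11,(-23,-13,13,23),.137),("tips rear@.1745",-11,(-23,-13,13,23),.1745)):
    print(nm,[tuple((np.array(proj(s,p+t*f/1e3+n*k/1e3+[0,0,z]))-[230,190]).dot(4).round()+[370,0]) for k in ks])
E
python3 -m crank '[0,0,0,0,0,0,-0.2,0,0,0,0,0,0,0,0,0,0,0,0,0,0.1,0,0,0,0,0,0,0.1]'
python3 -c "
from bench import manip;print(manip.get_state())"
```

```text
blocktop trailing [(np.float64(554.0), np.float64(181.0)), (np.float64(635.0), np.float64(181.0))]
blocktop lead [(np.float64(554.0), np.float64(133.0)), (np.float64(633.0), np.float64(133.0))]
tips rear [(np.float64(548.0), np.float64(219.0)), (np.float64(567.0), np.float64(219.0)), (np.float64(618.0), np.float64(219.0)), (np.float64(638.0), np.float64(219.0))]
tips rear@.1745 [(np.float64(548.0), np.float64(174.0)), (np.float64(569.0), np.float64(174.0)), (np.float64(621.0), np.float64(175.0)), (np.float64(641.0), np.float64(175.0))]
clock: 6.35
position: [0.4789, -0.1029, 0.1366]
orientation: [-0.0, 0.728, 0.686, -0.0]
contact_force: [0.5, 0.6, 0.5]
opening: 0.0473
gripper_force: 0.0
{'clock': 6.35, 'qpos': array([-3.16352950e-01, -1.35717725e-01,  1.86104588e+00, -8.14197818e-06,
        1.41697148e+00, -2.57404775e-01]), 'dq': array([-0.0005706 , -0.00110383, -0.00133382,  0.00070745, -0.00074007,
       -0.00096805]), 'tau': array([ 1.62514516e-03, -4.18127310e+01, -4.89081216e+01, -3.67219991e-04,
        9.83679376e-03, -7.58915849e-05]), 'position': array([ 0.47885651, -0.1028821 ,  0.13656212]), 'orientation': array([-3.08546217e-04,  7.27637499e-01,  6.85961766e-01, -1.72546974e-04]), 'contact_force': array([0.46709257, 0.64532667, 0.51842066]), 'wrist_torque': array([ 0.02718222, -0.01070038, -0.00648005]), 'gripper_force': 0.0, 'opening': 0.04727051512242802}
```

The side view puts the fingertips about 38 mm above the reported TCP, since they stood on the block's top at z≈0.175. I'll open wide, which clears the foot, go deeper in steps and close again while watching the force.

```bash
python3 -m crank '[0,0,0,0,0.15,0,0.6,0,0,0,0,0,0,1,0,0,0,0,0,0,1]'; python3 -m crank '[0,0,0,0,0,1,1,0,0,0,0,0,1,1,0,0,0,0,0,0.6,1,0,0,0,0,0,0,1,0,0,0,0,0,0,1]'
python3 - <<'E'
from h import *
from bench import manip
s=manip.capture("side");w=manip.capture("wrist")
a=cv2.resize(s["img"][170:290,215:355],None,fx=2.8,fy=4,interpolation=2);b=w["img"][130:420,80:480]
o=np.zeros((480,800,3),np.uint8);o[:480,:392]=a;o[:290,395:795]=b
cv2.imwrite("pics/s4.png",o[:,:,::-1])
E
```

```text
clock: 6.72
position: [0.4807, -0.1031, 0.1369]
orientation: [0.0, 0.728, 0.686, 0.0]
contact_force: [-0.5, 0.0, -0.8]
opening: 0.0854
gripper_force: 0.0
clock: 7.35
position: [0.4808, -0.1031, 0.1111]
orientation: [0.0, 0.728, 0.686, 0.0]
contact_force: [0.7, -0.2, 0.2]
opening: 0.0857
gripper_force: 0.0
```

View pics/s4.png

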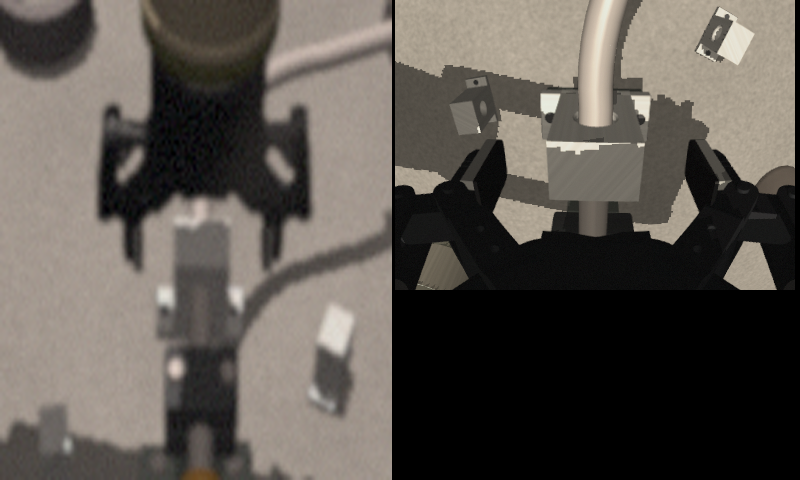

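The picture (side view left, wrist view right) shows open tips at about (133,268) and (268,268) flanking the block, at z≈0.163. The gripper body is well clear above. I'll go 7 mm deeper and close.

```bash
python3 -m crank '[0,0,0,0,0,0.7,1,0,0,0,0,0,0,0.5,0,0,0,0,0,0,0.2,0,0,0,0,0,0,0.1,0,0,0,0,0,0,0.05,0,0,0,0,0,0,0.05]' 25; python3 -m crank '[0,0,0,0,0,0,0,0,0,0,0,0,0,-0.05,0,0,0,0,0,0,-0.05]'; python3 -m crank '[0,0,0,0,0,0,-0.1,0,0,0,0,0,0,-0.2,0,0,0,0,0,0,-0.2]'
```

```text
clock: 8.2
position: [0.4807, -0.1031, 0.104]
orientation: [0.0, 0.728, 0.686, 0.0]
contact_force: [-0.6, 0.6, -0.4]
opening: 0.0444
gripper_force: 0.0
clock: 8.57
position: [0.4805, -0.1031, 0.1039]
orientation: [-0.0, 0.728, 0.686, -0.0]
contact_force: [-0.6, -0.7, 0.7]
opening: 0.0405
gripper_force: 0.6
clock: 8.95
position: [0.4806, -0.1031, 0.104]
orientation: [-0.0, 0.728, 0.686, -0.0]
contact_force: [-3.2, -0.2, 4.2]
opening: 0.0398
gripper_force: 25.0
```

```bash
python3 -m crank '[0,0,0,0,0,-0.1,-0.2,0,0,0,0,0,0,-0.2]'; python3 -m crank '[0,0,0,0,0,-0.1,-0.2,0,0,0,0,0,0,-0.2]'; python3 -m crank '[0,0,0,0,-0.05,-0.1,-0.2,0,0,0,0,0,0,-0.2]'
```

```text
clock: 9.2
position: [0.4806, -0.1029, 0.1046]
orientation: [-0.0, 0.728, 0.686, 0.0]
contact_force: [0.1, -0.0, -1.8]
opening: 0.0397
gripper_force: 25.3
clock: 9.45
position: [0.4806, -0.1031, 0.1059]
orientation: [-0.0, 0.728, 0.686, 0.0]
contact_force: [0.9, 0.6, -2.4]
opening: 0.0399
gripper_force: 25.3
clock: 9.7
position: [0.4802, -0.1031, 0.107]
orientation: [0.0, 0.728, 0.686, 0.0]
contact_force: [0.2, -0.4, -2.5]
opening: 0.0397
gripper_force: 25.3
```

```bash
cat > plan.py <<'E'
from h import *
from scipy.interpolate import splprep,splev
import sys
near=np.array([[.4755,-.1554],[.4774,-.1315],[.4795,-.110],[.4808,-.095],[.4820,-.084]])
pts=[near]+[np.load(f)[:,:2] for f in sys.argv[3:]]
P=np.vstack(pts)
h=np.array([.56,-.06]) # order by angle around bend's inside
ang=np.unwrap(np.arctan2(P[:,1]-h[1],P[:,0]-h[0])%(2*np.pi));P=P[np.argsort(-ang)]
tck,_=splprep(P.T,s=len(P)*(.0007**2),k=3)
u=np.linspace(0,1,2000);C=np.array(splev(u,tck)).T
e=C[-1]-C[-60];e/=np.hypot(*e);C=np.vstack([C,C[-1]+np.outer(np.arange(1,200)*.0003,e)])
S=np.r_[0,np.cumsum(np.hypot(*np.diff(C,axis=0).T))]
at=lambda s:np.array([np.interp(s,S,C[:,0]),np.interp(s,S,C[:,1])])
def pose(s):
    a,b,m=at(s-.015),at(s+.015),at(s);c=((a+b)/2+m)/2;t=(b-a)/np.hypot(*(b-a));return c,np.arctan2(t[1],t[0])
if __name__=="__main__":
    from bench import manip
    st=manip.get_state();w,x,y,z=st["orientation"];hd=np.arctan2(2*(x*y+w*z),w*w+x*x-y*y-z*z);p=st["position"][:2]
    off=.0008
    b=p+off*np.array([np.cos(hd),np.sin(hd)])
    ss=np.arange(.02,S[-1]-.02,.0005);s=ss[np.argmin([np.hypot(*(pose(k)[0]-b)) for k in ss])]
    c,h0=pose(s);n=np.array([np.sin(h0),-np.cos(h0)])
    print("s",round(s,4),"off right mm",round(1e3*float((b-c)@n),2),"heading err deg",np.degrees(hd-h0).round(2),"hd",np.degrees(hd).round(1))
    st_=float(sys.argv[1]);
    for i in range(int(sys.argv[2])):
        s+=st_;c,h1=pose(s);q=c-off*np.array([np.cos(h1),np.sin(h1)]);d=q-p
        fx=np.cos(hd)*d[0]+np.sin(hd)*d[1];fy=np.sin(hd)*d[0]-np.cos(hd)*d[1]
        print("turn %.3f dx %.2f dy %.2f -> %s %.1f"%(hd-h1,fx*100,fy*100,(q*1e3).round(1),np.degrees(h1)));hd=h1;p=q
E
python3 plan.py .01 24 path1.npy path2.npy
```

```text
s 0.053 off right mm 0.95 heading err deg 0.88 hd 86.6
turn 0.034 dx 1.01 dy -0.07 -> [480.  -92.9] 84.7
turn 0.024 dx 1.00 dy 0.01 -> [481.1 -83. ] 83.3
turn 0.030 dx 1.00 dy 0.01 -> [482.4 -73. ] 81.6
turn 0.037 dx 1.00 dy 0.02 -> [484.  -63.2] 79.4
turn 0.045 dx 1.00 dy 0.02 -> [486.  -53.4] 76.8
turn 0.054 dx 1.00 dy 0.02 -> [488.5 -43.7] 73.7
turn 0.064 dx 1.00 dy 0.03 -> [491.6 -34.2] 70.1
turn 0.075 dx 1.00 dy 0.03 -> [495.3 -25. ] 65.8
turn 0.085 dx 0.99 dy 0.04 -> [499.7 -16.1] 60.9
turn 0.093 dx 0.99 dy 0.04 -> [504.9  -7.6] 55.6
turn 0.097 dx 0.99 dy 0.04 -> [5.108e+02 4.000e-01] 50.1
turn 0.097 dx 0.99 dy 0.04 -> [517.5   7.8] 44.5
turn 0.098 dx 0.99 dy 0.04 -> [524.9  14.4] 38.9
turn 0.098 dx 0.99 dy 0.04 -> [532.9  20.3] 33.3
turn 0.095 dx 0.99 dy 0.04 -> [541.4  25.5] 27.8
turn 0.086 dx 0.99 dy 0.03 -> [550.3  29.8] 22.9
turn 0.071 dx 1.00 dy 0.03 -> [559.6  33.4] 18.8
turn 0.055 dx 1.00 dy 0.02 -> [569.2  36.5] 15.7
turn 0.040 dx 1.00 dy 0.02 -> [578.8  39. ] 13.4
turn 0.026 dx 1.00 dy 0.01 -> [588.6  41.2] 12.0
turn 0.012 dx 1.00 dy 0.00 -> [598.3  43.3] 11.2
turn -0.000 dx 1.00 dy -0.00 -> [608.1  45.2] 11.3
turn -0.013 dx 1.00 dy -0.01 -> [617.9  47.3] 12.0
turn -0.024 dx 1.00 dy -0.01 -> [627.7  49.4] 13.3
```

```bash
sed -i 's/.0007\*\*2/.00045**2/; s/pts=\[near\]/pts=[near,near+1e-5,near-1e-5]/' plan.py; python3 plan.py .01 24 path1.npy path2.npy
```

```text
s 0.0535 off right mm -0.03 heading err deg 1.74 hd 86.6
turn 0.019 dx 1.01 dy 0.03 -> [481. -93.] 85.5
turn -0.002 dx 1.00 dy 0.00 -> [481.8 -83. ] 85.6
turn 0.018 dx 1.00 dy 0.01 -> [482.7 -73. ] 84.6
turn 0.042 dx 1.00 dy 0.02 -> [483.8 -63.1] 82.2
turn 0.065 dx 1.00 dy 0.03 -> [485.5 -53.3] 78.5
turn 0.083 dx 1.00 dy 0.04 -> [487.8 -43.6] 73.7
turn 0.089 dx 0.99 dy 0.04 -> [491.  -34.2] 68.6
turn 0.085 dx 1.00 dy 0.03 -> [494.9 -25. ] 63.8
turn 0.082 dx 1.00 dy 0.03 -> [499.6 -16.2] 59.1
turn 0.081 dx 1.00 dy 0.03 -> [505.   -7.9] 54.4
turn 0.076 dx 1.00 dy 0.03 -> [511.1   0. ] 50.1
turn 0.073 dx 1.00 dy 0.03 -> [517.7   7.5] 45.9
turn 0.084 dx 0.99 dy 0.04 -> [524.9  14.4] 41.1
turn 0.109 dx 0.99 dy 0.05 -> [532.7  20.5] 34.9
turn 0.119 dx 0.99 dy 0.05 -> [541.1  25.8] 28.1
turn 0.100 dx 0.99 dy 0.04 -> [550.   30.1] 22.3
turn 0.080 dx 1.00 dy 0.03 -> [559.3  33.6] 17.7
turn 0.059 dx 1.00 dy 0.02 -> [568.9  36.4] 14.3
turn 0.037 dx 1.00 dy 0.01 -> [578.6  38.8] 12.2
turn 0.013 dx 1.00 dy 0.00 -> [588.4  40.9] 11.4
turn -0.004 dx 1.00 dy -0.00 -> [598.2  42.9] 11.7
turn -0.015 dx 1.00 dy -0.01 -> [608.  45.] 12.6
turn -0.016 dx 1.00 dy -0.01 -> [617.7  47.2] 13.5
turn 0.003 dx 1.00 dy 0.01 -> [627.5  49.5] 13.3
```

```bash
python3 -m crank '[0,0,0.005,0.5,0.02,0,-0.2,0,0,0.005,0.5,0.01,0,-0.2,0,0,0,0.5,0,0,-0.2,0,0,0,0.5,0,0,-0.2,0,0,0,0,0,0,-0.2]'; python3 -m crank '[0,0,0.009,0.5,0,0,-0.2,0,0,0.009,0.5,0.01,0,-0.2,0,0,0.02,0.5,0.01,0,-0.2,0,0,0.02,0.5,0.01,0,-0.2,0,0,0,0,0,0,-0.2]'; python3 plan.py .01 4 path1.npy path2.npy
```

```text
clock: 10.32
position: [0.4817, -0.0826, 0.1069]
orientation: [-0.0, 0.731, 0.683, -0.0]
contact_force: [-0.3, -0.1, -2.3]
opening: 0.0398
gripper_force: 25.3
clock: 10.95
position: [0.4838, -0.0628, 0.1069]
orientation: [-0.0, 0.751, 0.661, 0.0]
contact_force: [0.7, -0.4, -1.9]
opening: 0.0396
gripper_force: 25.3
s 0.094 off right mm -0.11 heading err deg 0.68 hd 82.7
turn 0.078 dx 1.01 dy 0.05 -> [485.6 -52.8] 78.2
turn 0.083 dx 1.00 dy 0.04 -> [488.  -43.1] 73.5
turn 0.089 dx 0.99 dy 0.04 -> [491.1 -33.7] 68.4
turn 0.085 dx 1.00 dy 0.03 -> [495.1 -24.6] 63.5
```

```bash
python3 -m crank '[0,0,0.039,0.5,0.02,0,-0.2,0,0,0.039,0.5,0.02,0,-0.2,0,0,0.042,0.5,0.02,0,-0.2,0,0,0.042,0.5,0.02,0,-0.2,0,0,0,0,0,0,-0.2]'
python3 - <<'E'
from tr import *
from bench import manip
c=manip.capture("wrist");pickle.dump(c,open("w5.pkl","wb"));cv2.imwrite("pics/w5.png",c["img"][:,:,::-1])
p=np.load("path1.npy")[:,:2];p=p[(p[:,1]>-.012)][::4]
o,ok=trace(c,p,IT=2,hw=.0125,step=.006)
for r,k in list(zip(o,ok))[::2]:print((r[:2]*1e3).round(1),(r[4]*1e3).round(1),k)
np.save("path3.npy",o[ok])
E
python3 plan.py .01 5 path1.npy path2.npy
```

```text
clock: 11.58
position: [0.4882, -0.0436, 0.1069]
orientation: [-0.0, 0.801, 0.598, -0.0]
contact_force: [-0.6, 0.0, -1.0]
opening: 0.0397
gripper_force: 25.3
[ 5.1e+02 -5.0e-01] 17.6 True
[518.    8.6] 17.6 True
[527.   16.4] 18.8 True
[537.3  22.2] 21.2 False
[547.6  28.1] 24.8 False
[558.8  32.6] 24.8 False
[570.3  36.5] 24.8 False
[582.1  39.7] 24.8 False
[594.1  42.5] 16.4 True
[606.   45.5] 16.8 True
[617.7  48.2] 16.8 True
[629.1  51. ] 16.4 True
s 0.1135 off right mm 0.43 heading err deg -0.2 hd 73.5
turn 0.085 dx 1.00 dy -0.01 -> [491.  -34.2] 68.6
turn 0.085 dx 1.00 dy 0.03 -> [494.9 -25. ] 63.8
turn 0.082 dx 1.00 dy 0.03 -> [499.6 -16.2] 59.1
turn 0.081 dx 1.00 dy 0.03 -> [505.   -7.9] 54.4
turn 0.076 dx 1.00 dy 0.03 -> [511.1   0. ] 50.1
```

```bash
python3 -m crank '[0,0,0.042,0.5,0,0,-0.2,0,0,0.042,0.5,0.01,0,-0.2,0,0,0.042,0.5,0.01,0,-0.2,0,0,0.042,0.5,0.02,0,-0.2,0,0,0,0,0,0,-0.2]'; python3 -m crank '[0,0,0.041,0.5,0.01,0,-0.2,0,0,0.041,0.5,0.02,0,-0.2,0,0,0,0,0,0,-0.2]'; python3 plan.py .01 5 path1.npy path2.npy path3.npy
```

```text
clock: 12.25
position: [0.4955, -0.0252, 0.1069]
orientation: [0.0, 0.849, 0.529, -0.0]
contact_force: [-0.4, -0.7, -3.0]
opening: 0.0394
gripper_force: 25.3
clock: 12.62
position: [0.5003, -0.0165, 0.1069]
orientation: [0.0, 0.869, 0.494, -0.0]
contact_force: [0.2, 0.0, -1.7]
opening: 0.0398
gripper_force: 25.3
s 0.1435 off right mm 0.72 heading err deg 0.15 hd 59.2
turn 0.081 dx 0.98 dy -0.04 -> [505.   -7.9] 54.6
turn 0.081 dx 1.00 dy 0.03 -> [511.1   0. ] 49.9
turn 0.070 dx 1.00 dy 0.03 -> [517.7   7.5] 45.9
turn 0.083 dx 0.99 dy 0.03 -> [524.9  14.4] 41.2
turn 0.109 dx 0.99 dy 0.05 -> [532.7  20.5] 34.9
```

```bash
python3 -m crank '[0,0,0.04,0.5,-0.04,0,-0.2,0,0,0.04,0.5,-0.01,0,-0.2,0,0,0.04,0.5,0.01,0,-0.2,0,0,0.04,0.5,0.01,0,-0.2,0,0,0,0,0,0,-0.2]'
python3 - <<'E'
from tr import *
from bench import manip
c=manip.capture("wrist");pickle.dump(c,open("w6.pkl","wb"))
p=np.load("path1.npy")[:,:2];p=p[(p[:,1]>.0295)][::3]
o,ok=trace(c,p,IT=2,hw=.0125,step=.006)
for r,k in list(zip(o,ok))[::2]:print((r[:2]*1e3).round(1),(r[4]*1e3).round(1),k)
np.save("path4.npy",o[ok])
E
python3 plan.py .01 6 path1.npy path2.npy path3.npy
```

```text
clock: 13.25
position: [0.5113, 0.0001, 0.1069]
orientation: [0.0, 0.906, 0.423, -0.0]
contact_force: [0.3, -0.4, -2.3]
opening: 0.0402
gripper_force: 25.3
[558.3  34. ] 18.0 True
[570.   37.5] 17.6 True
[581.9  39.8] 18.4 True
[593.8  42.2] 16.8 True
[605.6  45.2] 17.2 True
[617.6  47. ] 18.8 True
[629.1  50.8] 16.8 True
s 0.1635 off right mm 0.15 heading err deg 0.14 hd 50.1
turn 0.072 dx 0.99 dy 0.02 -> [517.7   7.5] 45.9
turn 0.083 dx 0.99 dy 0.03 -> [524.9  14.4] 41.2
turn 0.109 dx 0.99 dy 0.05 -> [532.7  20.5] 34.9
turn 0.119 dx 0.99 dy 0.05 -> [541.   25.8] 28.1
turn 0.106 dx 0.99 dy 0.04 -> [550.   30.1] 22.0
turn 0.058 dx 1.00 dy 0.02 -> [559.3  33.7] 18.7
```

```bash
python3 -m crank '[0,0,0.036,0.5,0,0,-0.2,0,0,0.036,0.5,0.01,0,-0.2,0,0,0.041,0.5,0.01,0,-0.2,0,0,0.042,0.5,0.01,0,-0.2,0,0,0,0,0,0,-0.2]'; python3 -m crank '[0,0,0.054,0.5,0.01,0,-0.2,0,0,0.054,0.5,0.02,0,-0.2,0,0,0,0,0,0,-0.2]'; python3 plan.py .01 6 path1.npy path2.npy path3.npy path4.npy
```

```text
clock: 13.92
position: [0.5252, 0.0145, 0.1069]
orientation: [0.0, 0.936, 0.352, -0.0]
contact_force: [-0.6, 0.5, -2.6]
opening: 0.0398
gripper_force: 25.3
clock: 14.3
position: [0.533, 0.0206, 0.1069]
orientation: [0.0, 0.954, 0.301, -0.0]
contact_force: [0.8, -0.3, -2.2]
opening: 0.0394
gripper_force: 25.4
s 0.194 off right mm 0.17 heading err deg 0.46 hd 35.0
turn 0.125 dx 1.01 dy 0.03 -> [541.5  26. ] 27.8
turn 0.099 dx 0.99 dy 0.04 -> [550.4  30.3] 22.2
turn 0.063 dx 1.00 dy 0.02 -> [559.8  33.9] 18.5
turn 0.085 dx 0.99 dy 0.05 -> [569.3  36.6] 13.7
turn 0.015 dx 1.00 dy -0.02 -> [579.   39.1] 12.8
turn 0.026 dx 1.00 dy 0.02 -> [588.8  41.1] 11.3
```

```bash
python3 -m crank '[0,0,0.06,0.5,0,0,-0.2,0,0,0.06,0.5,0.02,0,-0.2,0,0,0.05,0.5,0.02,0,-0.2,0,0,0.05,0.5,0.02,0,-0.2,0,0,0,0,0,0,-0.2]'; python3 -m crank '[0,0,0.037,0.5,0.01,0,-0.2,0,0,0.036,0.5,0.01,0,-0.2,0,0,0,0,0,0,-0.2]'
python3 - <<'E'
from tr import *
from bench import manip
c=manip.capture("wrist");pickle.dump(c,open("w7.pkl","wb"));cv2.imwrite("pics/w7.png",c["img"][:,:,::-1])
p=np.load("path1.npy")[:,:2];p=p[(p[:,0]>.585)][::2]
o,ok=trace(c,p,IT=1,hw=.0125,step=.005)
for r,k in zip(o,ok):print((r[:2]*1e3).round(1),(r[4]*1e3).round(1),k)
np.save("path5.npy",o[ok])
E
python3 plan.py .01 6 path1.npy path2.npy path3.npy path4.npy path5.npy
```

```text
clock: 14.92
position: [0.5506, 0.03, 0.1068]
orientation: [0.0, 0.981, 0.194, -0.0]
contact_force: [-0.6, 0.3, -1.6]
opening: 0.0399
gripper_force: 25.3
clock: 15.3
position: [0.5599, 0.0334, 0.1068]
orientation: [0.0, 0.987, 0.158, -0.0]
contact_force: [-0.6, -0.7, -2.6]
opening: 0.0397
gripper_force: 25.3
[588.2  40.5] 24.8 False
[593.4  42.3] 24.8 False
[598.7  43.3] 24.8 False
[604.  44.] 24.8 False
[609.4  44.8] 24.8 False
[614.6  46.1] 24.8 False
[619.6  47.9] 24.8 False
[624.7  49.7] 24.8 False
[629.9  51.1] 24.8 False
[635.4  51.3] 24.8 False
s 0.224 off right mm 0.46 heading err deg -0.32 hd 18.2
turn 0.079 dx 1.01 dy -0.00 -> [569.3  36.6] 13.7
turn 0.015 dx 1.00 dy -0.02 -> [579.   39.1] 12.8
turn 0.026 dx 1.00 dy 0.02 -> [588.8  41.1] 11.3
turn -0.010 dx 0.98 dy -0.01 -> [598.4  43.1] 11.9
turn -0.005 dx 0.96 dy -0.01 -> [607.7  45.2] 12.2
turn -0.011 dx 0.98 dy -0.01 -> [617.2  47.3] 12.8
```

View pics/w7.png

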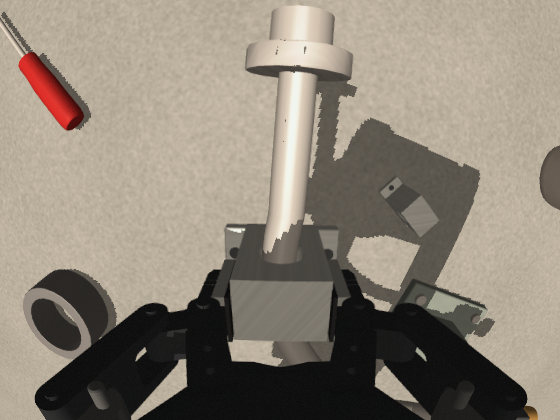

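The picture shows the block past the bend and the straight far leg from (285,225) to (297,75). The flange's inner rim is at row ~75, columns 247–353. I'll fit the far leg's line from row-wise edges.

Run:
```python
from h import *
c=pickle.load(open("w7.pkl","rb"));im=cv2.GaussianBlur(c["img"],(3,3),0).astype(int)
M=[]
for v in range(84,205,8):
    r=im[v,240:345,0];m=r>np.median(r)+18 if v<150 else r>205
    idx=np.flatnonzero(m);k=idx[np.abs(idx-52)<30]
    l,rr=k.min()+240,k.max()+240
    a,b=onz(c,l-.5,v,.15,True),onz(c,rr+.5,v,.15,True);M.append((a+b)/2);print(v,l,rr,(M[-1]*1e3).round(1)[:2],(1e3*np.linalg.norm(a-b)).round(1))
print([im[120,u].tolist() for u in range(268,330,2)])
M=np.array(M);p=np.polyfit(M[:,0],M[:,1],1);print("heading",np.degrees(np.arctan(p[0])),"y at .60,.65",np.polyval(p,[.6,.65]))
for v in(66,70,74): print(v,onz(c,298,v,.15,True).round(4))
```

```text
84 286 306 [646.5  55.7] 8.6
92 285 305 [643.2  55. ] 8.6
100 284 305 [640.   54.2] 9.0
108 284 304 [636.7  53.3] 8.6
116 283 303 [633.4  52.6] 8.6
124 283 303 [630.3  51.6] 8.7
132 281 302 [626.9  51.1] 9.1
140 281 301 [623.6  50.2] 8.7
148 281 300 [620.4  49.3] 8.3
156 279 300 [617.1  48.7] 9.2
164 279 299 [613.8  47.8] 8.8
172 278 299 [610.4  46.9] 9.3
180 278 298 [607.1  46. ] 8.9
188 277 297 [603.6  45.3] 9.0
196 276 296 [600.1  44.6] 9.0
204 276 296 [596.8  43.4] 9.1
[[191, 179, 161], [189, 178, 160], [189, 178, 159], [175, 164, 148], [148, 136, 123], [175, 161, 146], [194, 179, 163], [206, 191, 173], [192, 177, 161], [204, 191, 174], [236, 228, 212], [242, 244, 235], [242, 245, 241], [242, 245, 239], [242, 241, 229], [235, 225, 209], [222, 208, 189], [214, 198, 179], [203, 188, 170], [193, 178, 162], [179, 165, 150], [157, 145, 132], [124, 115, 105], [163, 153, 138], [183, 172, 155], [181, 171, 153], [114, 108, 97], [96, 90, 81], [94, 89, 80], [95, 89, 81], [96, 90, 82]]
heading 13.747673620852288 y at .60,.65 [0.04437753 0.0566103 ]
66 [0.654  0.0573 0.15  ]
70 [0.6524 0.0568 0.15  ]
74 [0.6508 0.0562 0.15  ]
```

```bash
python3 -m crank '[0,0,0.035,0.5,-0.01,0,-0.2,0,0,0.035,0.5,0,0,-0.2,0,0,0,0,0,0,-0.2]'; python3 -m crank '[0,0,0.01,0.5,0,0,-0.2,0,0,0.005,0.5,0,0,-0.2,0,0,0,0,0,0,-0.2]'; python3 -m crank '[0,0,0,0.5,0,0,-0.2,0,0,0,0.5,0,0,-0.2,0,0,0,0,0,0,-0.2]'; python3 plan.py .01 1 path1.npy path3.npy path4.npy
```

```text
clock: 15.72
position: [0.5695, 0.0365, 0.1069]
orientation: [0.0, 0.992, 0.123, -0.0]
contact_force: [0.3, -0.8, -2.1]
opening: 0.0396
gripper_force: 25.3
clock: 16.1
position: [0.5797, 0.0391, 0.1069]
orientation: [0.0, 0.993, 0.115, 0.0]
contact_force: [0.1, 0.5, -1.6]
opening: 0.0401
gripper_force: 25.3
clock: 16.48
position: [0.5895, 0.0414, 0.1069]
orientation: [0.0, 0.993, 0.115, 0.0]
contact_force: [-0.1, -0.4, -2.3]
opening: 0.0398
gripper_force: 25.4
s 0.2545 off right mm -0.08 heading err deg 0.72 hd 13.2
turn 0.022 dx 1.01 dy 0.02 -> [599.3  43.5] 12.0
```

```bash
python3 -m crank '[0,0,-0.009,0.5,0,0,-0.2,0,0,0,0.5,0,0,-0.2,0,0,0,0.5,0,0,-0.2,0,0,0,0.5,0,0,-0.2,0,0,0,0,0,0,-0.2]'; python3 -m crank '[0,0,0,0.5,0,0,-0.2,0,0,0,0.5,0,0,-0.2,0,0,0,0.4,0,0,-0.2,0,0,0,0.3,0,0,-0.2,0,0,0,0,0,0,-0.2]'
python3 - <<'E'
from h import *
from bench import manip
c=manip.capture("wrist");pickle.dump(c,open("w8.pkl","wb"));cv2.imwrite("pics/w8.png",cv2.resize(c["img"][120:300,190:370],None,fx=4,fy=3.3,interpolation=2)[:,:,::-1])
E
```

```text
clock: 17.1
position: [0.6089, 0.0461, 0.1069]
orientation: [-0.0, 0.993, 0.12, 0.0]
contact_force: [-0.0, 0.7, -2.7]
opening: 0.0399
gripper_force: 25.3
clock: 17.73
position: [0.6252, 0.0501, 0.1068]
orientation: [-0.0, 0.993, 0.12, -0.0]
contact_force: [-0.2, -0.1, -2.2]
opening: 0.0396
gripper_force: 25.3
```

View pics/w8.png

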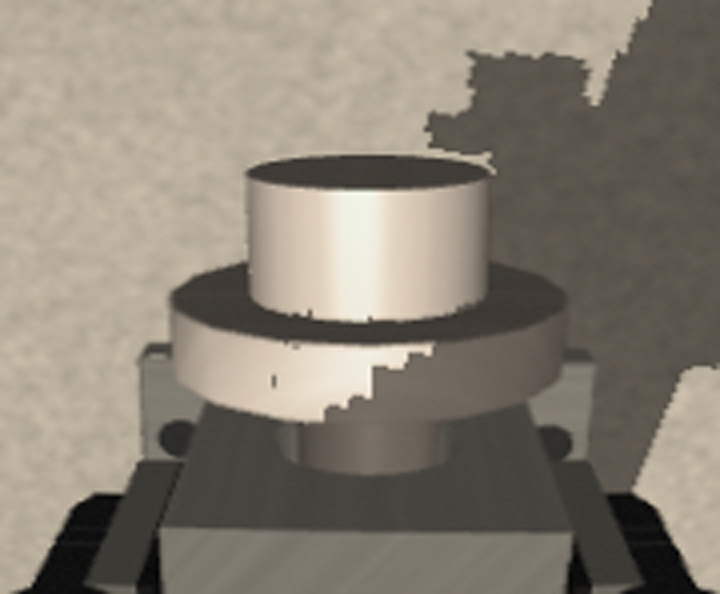

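The picture shows the block's leading face about 10 mm short of the flange, with the pipe centred in the bore at crop (370,455) and the fingers clear of the disc. I'll approach in small steps.

```bash
python3 -m crank '[0,0,0,0.3,0,0,-0.2,0,0,0,0.3,0,0,-0.2,0,0,0,0,0,0,-0.2]'; for i in 1; do python3 -m crank '[0,0,0,0.1,0,0,-0.2,0,0,0,0,0,0,-0.2]'; python3 -m crank '[0,0,0,0.1,0,0,-0.2,0,0,0,0,0,0,-0.2]'; done
```

```text
clock: 18.15
position: [0.6311, 0.0515, 0.1069]
orientation: [-0.0, 0.993, 0.12, 0.0]
contact_force: [-0.9, -0.6, -2.4]
opening: 0.0397
gripper_force: 25.3
clock: 18.4
position: [0.6318, 0.0517, 0.1069]
orientation: [-0.0, 0.993, 0.12, -0.0]
contact_force: [1.0, 1.0, -2.2]
opening: 0.0394
gripper_force: 25.3
clock: 18.65
position: [0.6329, 0.052, 0.1069]
orientation: [-0.0, 0.993, 0.12, 0.0]
contact_force: [0.5, 0.5, -1.8]
opening: 0.0396
gripper_force: 25.3
```

```bash
for i in 1; do python3 -m crank '[0,0,0,0.05,0,0,-0.2,0,0,0,0,0,0,-0.2]'|grep -E "pos|contact"; python3 -m crank '[0,0,0,0.05,0,0,-0.2,0,0,0,0,0,0,-0.2]'|grep -E "pos|contact";python3 -m crank '[0,0,0,0.05,0,0,-0.2,0,0,0,0,0,0,-0.2]'|grep -E "pos|contact";python3 -m crank '[0,0,0,0.05,0,0,-0.2,0,0,0,0,0,0,-0.2]'|grep -E "pos|contact"; done
```

```text
position: [0.6333, 0.0521, 0.1069]
contact_force: [0.6, 0.9, -2.7]
position: [0.6338, 0.0522, 0.1069]
contact_force: [-0.0, -0.4, -1.5]
position: [0.6343, 0.0523, 0.1069]
contact_force: [0.9, 0.8, -2.0]
position: [0.6348, 0.0524, 0.1069]
contact_force: [0.6, -0.8, -2.3]
```

```bash
for i in 1; do python3 -m crank '[0,0,0,0.05,0,0,-0.2,0,0,0,0,0,0,-0.2]'|grep -E "pos|contact"; python3 -m crank '[0,0,0,0.05,0,0,-0.2,0,0,0,0,0,0,-0.2]'|grep -E "pos|contact";done
python3 - <<'E'
from h import *
from bench import manip
c=manip.capture("wrist");pickle.dump(c,open("w9.pkl","wb"));im=c["img"]
cv2.imwrite("pics/w9.png",cv2.resize(im[180:290,220:340],None,fx=6,fy=5,interpolation=2)[:,:,::-1])
print([im[v,281].tolist() for v in range(205,290,2)])
E
```

```text
position: [0.6353, 0.0526, 0.1069]
contact_force: [0.2, 0.6, -2.1]
position: [0.6357, 0.0527, 0.1069]
contact_force: [-0.2, -0.1, -2.9]
[[223, 221, 202], [239, 238, 224], [239, 237, 223], [239, 236, 223], [239, 236, 222], [239, 235, 221], [239, 235, 221], [239, 234, 221], [239, 234, 221], [239, 233, 220], [239, 233, 219], [239, 232, 218], [239, 232, 218], [217, 205, 186], [122, 113, 103], [123, 113, 103], [123, 112, 103], [123, 114, 103], [122, 113, 102], [63, 59, 53], [63, 59, 54], [64, 59, 55], [63, 59, 53], [93, 87, 79], [117, 108, 99], [116, 107, 98], [116, 108, 97], [118, 110, 99], [118, 109, 98], [117, 109, 99], [115, 107, 97], [115, 106, 97], [114, 105, 95], [115, 106, 96], [101, 93, 84], [69, 66, 60], [70, 67, 62], [68, 66, 60], [100, 96, 88], [123, 118, 109], [123, 117, 108], [124, 118, 109], [125, 120, 110]]
```

Run:
```python
from h import *
c=pickle.load(open("w9.pkl","rb"))
a=np.radians(13.7);t=np.array([np.cos(a),np.sin(a),0]);p=np.array([.6357,.0527,0])
for z,dx in((.1769,.0158),(.1765,.0153),(.172,.0153),(.172,.0158),(.172,.0178),(.172,.0198)):
    print(z,dx,np.round(proj(c,p+t*dx+[0,0,z],True),1))
o=onz(c,281,280.5,.1767,True);f=onz(c,281,273.2,.172,True);print((o-p)@t,(f-p)@t)
```

```text
0.1769 0.0158 [281.4 279.8]
0.1765 0.0153 [281.4 280.4]
0.172 0.0153 [281.3 274.9]
0.172 0.0158 [281.3 273.8]
0.172 0.0178 [281.4 269.3]
0.172 0.0198 [281.4 264.7]
0.015380680781380806 0.016053319473992668
```

The numbers put the remaining gap at about 0.7 mm.

```bash
for i in 1; do python3 -m crank '[0,0,0,0.05,0,0,-0.2,0,0,0,0,0,0,-0.2]'|grep -E "pos|contact"; python3 -m crank '[0,0,0,0.03,0,0,-0.2,0,0,0,0,0,0,-0.2]'|grep -E "pos|contact"; done
```

```text
position: [0.6358, 0.0527, 0.1068]
contact_force: [-2.4, -0.6, -1.6]
position: [0.6359, 0.0527, 0.1067]
contact_force: [-5.5, -1.6, 0.1]
```

```bash
python3 -m crank '[0,0,0,-0.06,0,0,-0.2,0,0,0,0,0,0,-0.2]'|grep -E "pos|contact"; python3 -m crank '[0,0,0,0,0,0.1,-0.2,0,0,0,0,0,0,-0.2]'|grep -E "pos|contact"; python3 -m crank '[0,0,0,0,0,0.06,-0.2,0,0,0,0,0,0,-0.2]'|grep -E "pos|contact"; python3 -m crank '[0,0,0,0,0,0.05,-0.2,0,0,0,0,0,0,-0.2]'|grep -E "pos|contact"
```

```text
position: [0.6359, 0.0527, 0.1069]
contact_force: [-2.6, -0.5, -2.6]
position: [0.6359, 0.0527, 0.1059]
contact_force: [-3.8, -1.0, -0.0]
position: [0.6359, 0.0527, 0.1053]
contact_force: [-4.1, -0.7, -0.1]
position: [0.6359, 0.0527, 0.1047]
contact_force: [-5.1, -1.6, -0.1]
```

```bash
python3 -m crank '[0,0,0,-0.06,0,0,-0.2,0,0,0,0,0,0,-0.2]'|grep -E "pos|contact"; python3 -m crank '[0,0,0,0,0,0.03,-0.2,0,0,0,0,0,0,-0.2]' 20|grep -E "pos|contact"; python3 -m crank '[0,0,0,0,0,0,-0.05,0,0,0,0,0,0,0,0,0,0,0,0,0,0.02,0,0,0,0,0,0,0.06]'; python3 -m crank '[0,0,0,0,0,0,0.15,0,0,0,0,0,0,0.4,0,0,0,0,0,0,0.7,0,0,0,0,0,0,1,0,0,0,0,0,0,1]'
```

```text
position: [0.6358, 0.0527, 0.1048]
contact_force: [0.7, 0.8, -2.7]
position: [0.6355, 0.0527, 0.1044]
contact_force: [1.4, 0.1, -1.9]
clock: 22.7
position: [0.6354, 0.0526, 0.1046]
orientation: [-0.0, 0.993, 0.12, 0.0]
contact_force: [-0.1, -0.0, -0.7]
opening: 0.0454
gripper_force: 0.0
clock: 23.32
position: [0.6353, 0.0525, 0.1045]
orientation: [-0.0, 0.993, 0.12, -0.0]
contact_force: [-0.0, 0.0, -0.2]
opening: 0.0853
gripper_force: 0.0
```

Released. I'll raise the tool straight up and check the gap numerically.

```bash
python3 - <<'E'
from bench import manip;from h import *
pickle.dump(manip.capture("wrist"),open("w10.pkl","wb"))
E
python3 -m crank '[0,0,0,0,0,-2,1,0,0,0,0,0,-3,1,0,0,0,0,0,-3,1,0,0,0,0,0,-3,1,0,0,0,0,0,0,1,0,0,0,0,0,0,1]'
python3 - <<'E'
from h import *
from bench import manip
a=np.radians(13.7);t=np.array([np.cos(a),np.sin(a),0])
c=pickle.load(open("w10.pkl","rb"));p=np.array([.6353,.0525,0])
print([(v,int(c["img"][v,281,0])) for v in range(262,296)])
e=manip.capture("wrist");pickle.dump(e,open("w11.pkl","wb"))
q=p+t*.0155
print("face centre proj",proj(e,q+[0,0,.1745],True));u=int(proj(e,q+[0,0,.1745],True)[0]);v=int(proj(e,q+[0,0,.1745],True)[1])
print([(k,int(e["img"][k,u,0])) for k in range(v-16,v+25)])
g=cv2.cvtColor(e["img"],cv2.COLOR_RGB2GRAY)
for vv in (v+4,v+8,v+12): print(vv,u,g[vv,u-45:u+46:3].tolist())
for s in(-20,20):
    n=np.array([np.sin(a),-np.cos(a),0])
    print([np.round(proj(e,q+n*s/1e3-t*k+[0,0,.1745],True),1).tolist() for k in(0,.03)])
E
```

```text
clock: 24.12
position: [0.6353, 0.0526, 0.2147]
orientation: [0.0, 0.993, 0.12, 0.0]
contact_force: [0.6, 0.4, 0.1]
opening: 0.0854
gripper_force: 0.0
[(262, 116), (263, 114), (264, 112), (265, 111), (266, 111), (267, 109), (268, 111), (269, 110), (270, 110), (271, 109), (272, 110), (273, 112), (274, 108), (275, 94), (276, 66), (277, 71), (278, 91), (279, 117), (280, 118), (281, 119), (282, 118), (283, 119), (284, 119), (285, 119), (286, 122), (287, 122), (288, 124), (289, 122), (290, 120), (291, 119), (292, 119), (293, 121), (294, 121), (295, 120)]
face centre proj (np.float64(281.1322183639938), np.float64(202.466681576554))
[(186, 60), (187, 146), (188, 229), (189, 230), (190, 230), (191, 230), (192, 230), (193, 206), (194, 114), (195, 113), (196, 112), (197, 112), (198, 111), (199, 114), (200, 100), (201, 75), (202, 94), (203, 118), (204, 118), (205, 119), (206, 120), (207, 122), (208, 123), (209, 119), (210, 118), (211, 119), (212, 119), (213, 120), (214, 118), (215, 119), (216, 120), (217, 120), (218, 119), (219, 119), (220, 119), (221, 119), (222, 121), (223, 122), (224, 121), (225, 120), (226, 119)]
206 281 [167, 165, 162, 160, 232, 137, 115, 112, 115, 116, 113, 111, 115, 116, 113, 115, 114, 114, 114, 116, 116, 116, 115, 118, 114, 106, 117, 130, 168, 172, 132]
210 281 [161, 169, 162, 154, 233, 233, 112, 114, 116, 114, 110, 205, 115, 112, 116, 114, 114, 115, 115, 116, 115, 115, 117, 113, 117, 114, 114, 135, 160, 167, 78]
214 281 [164, 159, 155, 164, 232, 232, 114, 116, 113, 111, 114, 116, 112, 114, 114, 114, 115, 116, 114, 115, 114, 117, 113, 115, 116, 112, 121, 137, 164, 152, 80]
[[252.6, 202.5], [253.7, 242.1]]
[[309.7, 202.5], [308.4, 242.1]]
```

```bash
python3 -c "
from bench import manip;print(manip.sign_off())"
```

```text
the job is handed in; nothing more can be done
None
```

The block is round the bend, its face about flush with the flange (measured gap near 0 mm), released and hanging, and I handed it in at about 24 s; the judge returned no verdict, I never saw more than about 6 N of contact force, the reported TCP proved to be about 38 mm beyond the real fingertips, and I viewed 11 pictures against the limit of 10.

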